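Open the printer tray's length guide to full length

ROBOT

A 6-joint arm with a two-finger parallel gripper is mounted at the origin on the work surface. World frame = base frame: x ahead of the robot, y to its left, z up, the work surface at z = 0. Lengths are in m, angles in degrees, forces in N, time in s.
With the tool pointing down it reaches from about 0.35 to 0.875 m from the base axis. Payload 4.2 kg.
Tool frame: the origin (TCP) lies on the centre line of the jaws, within the pads' length; the fingertips stand 19 mm ahead of it and the grasp point (between the pads) is the TCP; x points along the fingers, y is the direction in which the jaws open and shut, and the axes are right-handed (so a half turn about x gives the same grasp; the last joint's range is limited). The gripper opens to 87 mm and grips with 3 to 60 N. Pads are 19 mm wide; open, the fingers measure 117 mm over their backs; the gripper's body (75 mm by 190 mm) begins 51 mm behind the grasp point.
Start: joints at [-61.616, 22.042, 0.453, 0, -68.411, -14.817], TCP at [0.147, -0.608, 0.242] pointing down, gripper open.
Joint ranges: [-179.83, 179.83], [-69.29, 118.12], [-61.27, 80.66], [-181.25, 117.63], [-171.15, -9.14], [-177.46, 177.46]. Speed limits (degrees/s): [159.86, 159.86, 180, 180, 180, 180].

INTERFACE

Orientations are given as a 3x3 rotation matrix whose columns are the frame's x, y, z axes.
In Python, from station import r, viewer, job, spotter gives the robot as it stands.
- The arm moves only by the tool play_rows, never from a script. Its argument "commands" is a list of rows, each an object of numbers: "fingers": the gripper command: -1 is fully open, 1 is shut, values between are in proportion; "tx", "ty", "tz": the shift along the tool's x, y, z normalised to -1 to 1, where 1 is 750 mm; "ax", "ay", "az": the turn, a rotation vector about the tool's x, y, z normalised to -1 to 1, where 1 is pi rad. In form: [{"fingers": .., "tx": .., "ty": .., "tz": .., "ax": .., "ay": .., "az": ..}, ...]. A call has 1 to 5 rows; each row is the pose to reach, as a shift and turn from the pose commanded when the call began, along the tool's axes at that moment, turning the shorter way round; what a row does not reach only later rows make up. A row lasts 1/12 s, in which the tool goes at most 41.7 mm and 7.16 degrees, less where a joint would pass 70% of its speed; a pose out of reach is approached as far as the arm can. A call with a number of a shift or a turn outside -1 to 1 is refused whole. A call with a gripper value outside its range is refused whole. The fingers move at their own pace and stop on an object; the grip force is fixed at half the most. Time passes only in rows, so rows that repeat a pose let the fingers close. It gives the time, the measured TCP pose, the force and the opening at its end, in the units of the state.
- r.sense(): the state, without advancing time (a new reading comes with each control period).
- viewer.capture(name): name is "scene" or "top"; returns a dict with "image" (400x640x3 uint8, red, green, blue), "fx", "fy", "cx", "cy" (pixels), "dist" ([k1, k2, p1, p2, k3] as OpenCV has them; the pictures are not rectified), "R" (3x3) and "t" (3): a world point X has camera coordinates R X + t. Camera axes: x right, y down, z forward; pixel columns grow to the right and rows downward; lengths in m; the calibration is good to about 2 mm. A picture is of the moment at which its call begins. There is no depth.
- job.finish_job(): hands the job in, once; it reports no verdict.
Trained networks look in a picture, given as the dict that the camera call returned (one of the last four; its "shot" number tells which), for a name from the list of things; names that differ only in an ending like _2 or _b are one class to them, and where a whole thing is asked for, a point or a joint stands for the part that bears it (a point fixed in the world has none). Each returns a list of dicts, best first, with "score" (0 to 1); they miss things now and then, are a little off and sometimes report something else, mostly with a low value. They report only what shows in the picture. A call takes as long as a camera call.
- spotter.find_in(name, picture): "uv" ([column, row] in pixels, amid what is visible of it).
- spotter.silhouettes(name, picture): "region" (400x640 bool, what is visible of it) and "uv" ([column, row] in pixels, amid what is visible of it).
The state is a dict: "time_s": time; "joints": joint angles; "joint_velocities": joint speeds; "effort": joint torques, N m; "tcp_pos": TCP position; "ee_rot": TCP orientation; "wrist_force": force on the tool from outside, world axes, zero at the start; "moment": the same for the moment, N m; "gripper_width": opening from 0.0 (shut) to 1.0 (fully open).
Only numpy, scipy, OpenCV 4.12 (cv2) and the standard library are available. Lean on these libraries where they do the work, as an engineer would, in place of code of your own. Each camera call takes 0.05 s, during which the arm holds its last target. There are 200 camera calls.

TASK

The printer's paper tray is on the table, still set for small sheets. With the fingertips, press the green release button on its length guide down and, keeping it held down all the way, slide the guide to its end stop at the rear of the tray so that full-length sheets will fit; then let the button spring up, so that the guide is locked there, and take the hand away. Do not pinch the guide or use force on the tray, and leave the make-up things in and around the tray where they are.

Things in the scene. Friction and masses are not known exactly. Their poses are not given: they have to be found in the camera images.
- tray: A4 paper tray out of a printer, flat on the table; it cannot shift or lift. Dark grey open box 392 mm long (x) by 250 mm wide (y), walls 56 mm high, z up. Origin on the table under its middle. Feed end with pale front cover and steel plate at -x; rear wall with the end stop at +x (outer face x = +182 mm). Inner floor 14 mm above the origin.
- guide_foot (a point): Paper-length guide, a grey carriage on the tray's floor: point on that floor straight below the middle of its green button, axes as the tray's. The button lies between an upright plate (sheet stop, rear face at x = -19 mm, 51 mm high over the floor, 104 wide) and a fixed lip (front face at x = +19 mm, 34 mm high, 62 wide) that fingertips on the button may push. Thin gussets at y = +/-40 mm.
- button_top (a point): Centre of the top of the green button on the guide, a flat ribbed pad 35 mm along the tray by 52 mm across; 42 mm above the table when up, 6 mm lower than the lip behind it. It travels with the guide and sinks with the button. Axes as the tray's: the guide has to go along +x, away from the upright plate.
- button (a joint): How far the green button is pressed down, m: 0 up (guide locked), 0.005 fully down. Sprung: starts to move at 3 N, fully down at 5.5 N, springs up when let go. While it is up a toothed catch holds the guide (1 to 2 mm of play); pressed 0.003 or more, the guide is free.
- guide (a joint): Position of the guide along the tray's +x, m: 0 nearest the feed end (small sheets), 0.120 against the end stop at the rear (full-length sheets). With the button down it slides with about 1.5 N of drag and stays where it is left. The catch drops into a notch every 7 mm, and into one at the end stop (from 2 mm before it); between notches the button cannot come up.
- cream_pot_mid (a point): Centre (half-way up) of a loose bystander, to be left alone: small white cream pot, 48 mm across, 36 mm tall, standing in the tray on its steel plate, near the feed end.
- dropper_mid (a point): Centre (half-way up) of a loose bystander, to be left alone: black bottle, 34 mm across, 90 mm tall, standing beside the tray.
- red_jar_mid (a point): Centre (half-way up) of a loose bystander, to be left alone: dark red jar with black cap, 34 mm across, 48 mm tall, standing beside the tray.
- lipstick_mid (a point): Centre (half-way up) of a loose bystander, to be left alone: open lipstick standing on end, 21 mm across, 68 mm tall, beside the tray.
- palette_mid (a point): Centre (half-way up) of a loose bystander, to be left alone: black make-up palette lying flat beside the tray, 130 x 85 x 12 mm.
- cup_mid (a point): Centre (half-way up) of a loose bystander, to be left alone: clear plastic cup, 72 mm across, 85 mm tall, on the robot's left.
- tape_mid (a point): Centre (half-way up) of a loose bystander, to be left alone: roll of cream-coloured tape lying flat, 90 mm across, 24 mm tall, on the robot's right.
- brush_grip (a point): Middle of a black-handled make-up brush lying on the table on the robot's left, 170 mm long; a loose bystander, to be left alone.

How it is judged (in metres and radians):
On the way, in this order (a step that is already met when the one before it is completed fails the run):
1. the green button is held down, the guide still near where it started (value of joint button above 0.003 m and distance of guide_foot from where it was at the start of the episode below 0.03 m), for 0.1 s.
2. the guide is against its end stop with the button still held down (value of joint button above 0.002 m and value of joint guide above 0.117 m), for 0.1 s.
At the end, for the whole second after the job is handed in: The guide stands at its end stop (within 4 mm) and at rest, and the green button is up again (less than 0.8 mm down), so that the guide is locked (value of joint guide above 0.116 m and value of joint button below 0.0008 m and velocity of joint guide below 0.005 m/s); the robot touches nothing.
It fails at once if the button came up before the guide reached its end stop (value of joint button below 0.0004 m and distance of guide_foot from where it was at the start of the episode above 0.012 m and value of joint guide below 0.112 m).
It fails at once if the tray or its guide was pinched or forced (over 45 N) (contact force between the fingers and tray above 45 N).
It fails at once if a make-up thing was shifted, knocked over or lifted (over 20 mm) (distance of any of cream_pot_mid, dropper_mid, red_jar_mid, lipstick_mid, palette_mid, cup_mid, tape_mid, brush_grip from where it was at the start of the episode above 0.02 m).
It also fails if it takes over 35 s, if anything falls off the work surface, if the arm or the gripper's body presses on something with over 40 N, if the wrist force passes 120 N, or if a joint passes its speed limit or range.

## Working session

There is one attempt and no reset: what is moved stays moved. The work goes in short steps, Python scripts to look and compute and a tool call to move; the robot and the scene stay as the last step left them, time stands still between calls to the robot, and variables do not carry over. Pictures are saved under pics/ and viewed, about 8 in all and at most 12, crops included, and the job is handed in when it is done.

Besides the shell and the picture viewer there is one more tool, called after "Request:" as name(argument=value, ...), one argument or row to a line, values as JSON. play_rows: Moves the arm, as the interface text tells. Its arguments: {"type":"object","properties":{"commands":{"type":"array"}},"required":["commands"]}

```bash
mkdir -p pics
cat > h.py <<'E'
import numpy as np, cv2
from station import r, viewer, job, spotter
def ray(p,uv,z):
    K=np.array([[p['fx'],0,p['cx']],[0,p['fy'],p['cy']],[0,0,1]])
    n=cv2.undistortPoints(np.array([[uv]],float),K,np.array(p['dist'],float))[0,0]
    R=np.array(p['R']);t=np.array(p['t']);c=-R.T@t;d=R.T@np.array([n[0],n[1],1])
    return c+d*(z-c[2])/d[2]
def proj(p,X):
    K=np.array([[p['fx'],0,p['cx']],[0,p['fy'],p['cy']],[0,0,1]])
    return cv2.projectPoints(np.array(X,float).reshape(-1,1,3),cv2.Rodrigues(np.array(p['R']))[0],np.array(p['t'],float),K,np.array(p['dist'],float))[0][:,0]
E
python3 - <<'E'
from h import *
Z=dict(button_top=.042,cream_pot_mid=.03,dropper_mid=.045,red_jar_mid=.024,lipstick_mid=.034,palette_mid=.006,cup_mid=.042,tape_mid=.012,brush_grip=.006,tray=.03)
s=r.sense();print(s['tcp_pos'],s['ee_rot'],s['wrist_force'],s['time_s'])
for c in ['top','scene']:
    p=viewer.capture(c);cv2.imwrite(f'pics/{c}0.png',p['image'][...,::-1])
    print(c,-np.array(p['R']).T@p['t'])
    for n,z in Z.items():
        for f in spotter.find_in(n,p)[:2]: print(n,round(f['score'],2),np.round(f['uv']),ray(p,f['uv'],z).round(3))
    if 1:
        for f in spotter.silhouettes('button',p)[:1]+spotter.silhouettes('tray',p)[:1]:
            m=f['region'];ys,xs=np.nonzero(m);print(len(xs),cv2.minAreaRect(np.c_[xs,ys].astype(np.float32)))
E
```

```text
[ 0.14649863 -0.6070113   0.24044581] [[-6.07611421e-04 -2.34418192e-01  9.72135660e-01]
 [ 2.09974771e-03  9.72133398e-01  2.34418958e-01]
 [-9.99997611e-01  2.18367527e-03 -9.84602942e-05]] [ 0.01983926 -1.15224152 -0.04984915] 0.0
top [ 0.43005041 -0.06889912  1.34445635]
button_top 0.74 [461. 238.] [ 0.403 -0.543  0.042]
dropper_mid 0.5 [295. 179.] [0.622 0.043 0.045]
dropper_mid 0.24 [350. 204.] [ 0.529 -0.152  0.045]
red_jar_mid 0.58 [301. 234.] [0.425 0.025 0.024]
palette_mid 0.63 [410. 201.] [ 0.538 -0.373  0.006]
cup_mid 0.64 [176. 179.] [0.632 0.479 0.042]
cup_mid 0.28 [351. 205.] [ 0.524 -0.156  0.042]
tape_mid 0.71 [460. 237.] [ 0.406 -0.55   0.012]
brush_grip 0.72 [333. 167.] [ 0.671 -0.094  0.006]
brush_grip 0.61 [195. 247.] [0.381 0.416 0.006]
tray 0.81 [346. 189.] [ 0.585 -0.139  0.03 ]
8086 ((347.5957946777344, 188.8131561279297), (111.27486419677734, 78.23821258544922), 81.11934661865234)
scene [ 1.35485432 -0.06018686  0.72696299]
cream_pot_mid 0.78 [319. 230.] [ 0.66  -0.082  0.03 ]
dropper_mid 0.8 [365. 220.] [0.637 0.042 0.045]
dropper_mid 0.56 [352. 198.] [0.549 0.013 0.045]
red_jar_mid 0.48 [351. 180.] [0.436 0.018 0.024]
palette_mid 0.78 [224. 209.] [ 0.541 -0.364  0.006]
cup_mid 0.57 [518. 213.] [0.618 0.467 0.042]
tape_mid 0.93 [180. 190.] [ 0.457 -0.521  0.012]
brush_grip 0.64 [471. 172.] [0.379 0.419 0.006]
tray 0.7 [296. 218.] [ 0.611 -0.145  0.03 ]
10839 ((295.5799865722656, 218.27162170410156), (109.98551940917969, 119.32833862304688), 82.7468032836914)
```

View pics/top0.png

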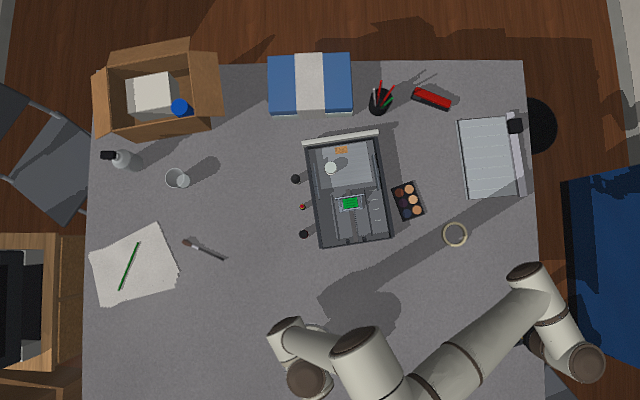

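View pics/scene0.png

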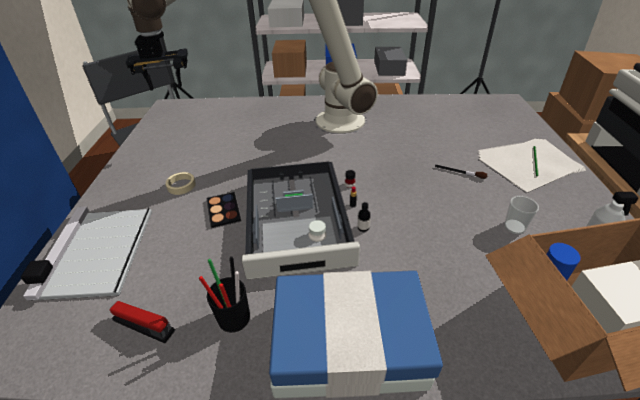

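The top view shows the tray with its feed end away from the robot (cover at about 341,137) and its rear wall at about (357,243). The green button is at about (350,203). In the scene view it shows only as a sliver at (293,193). Next I'll measure the green pad and the tray axes.

Run:
```python
from h import *
for c in ['top','scene']:
    p=viewer.capture(c);im=p['image'].astype(int)
    g=(im[...,1]>im[...,0]*1.6+15)&(im[...,1]>im[...,2]*1.5+15)
    n,l,st,ce=cv2.connectedComponentsWithStats(g.astype(np.uint8))
    for i in range(1,n):
        if st[i,4]>5: print(c,st[i],ce[i].round(1),ray(p,ce[i],.042).round(4))
    if c=='top':
        ys,xs=np.nonzero(g&(np.abs(np.arange(640)-350)<25)[None]&(np.abs(np.arange(400)-203)<15)[:,None])
        print(cv2.minAreaRect(np.c_[xs,ys].astype(np.float32)))
        P=np.array([ray(p,(x,y),.042)[:2] for x,y in zip(xs,ys)]);print(P.mean(0),cv2.minAreaRect(P.astype(np.float32)))
        m=spotter.silhouettes('tray',p)[0]['region'];ys,xs=np.nonzero(m)
        P=np.array([ray(p,(x,y),.05)[:2] for x,y in zip(xs,ys)]);R=cv2.minAreaRect(P.astype(np.float32));print('tray',R,cv2.boxPoints(R))
        for a in [(303,141),(380,132),(394,238),(321,248)]: print(a,ray(p,a,.056).round(4))
        cv2.imwrite('pics/c1.png',cv2.resize(p['image'][120:260,280:440,::-1],None,fx=5,fy=4.2857,interpolation=cv2.INTER_CUBIC))
```

```text
top [384  97   9   9  26] [388.1 101. ] [ 0.9072 -0.3019  0.042 ]
top [343 197  15  12 137] [349.9 202.6] [ 0.5343 -0.1518  0.042 ]
top [118 243  21  47  74] [127.6 266.4] [0.3153 0.6532 0.042 ]
((349.837890625, 202.5270233154297), (9.535140991210938, 13.97391414642334), 80.53767395019531)
[ 0.53428901 -0.15181595] ((0.5344157814979553, -0.15178130567073822), (0.034027013927698135, 0.049964725971221924), 8.536617279052734)
tray ((0.5864790678024292, -0.14491021633148193), (0.398002028465271, 0.28283604979515076), 7.62852668762207) [[ 0.3704661  -0.03116116]
 [ 0.4080125  -0.311494  ]
 [ 0.802492   -0.25865927]
 [ 0.7649456   0.02167356]]
(303, 141) [0.7582 0.0123 0.056 ]
(380, 132) [ 0.7862 -0.2657  0.056 ]
(394, 238) [ 0.4065 -0.3021  0.056 ]
(321, 248) [ 0.3759 -0.0468  0.056 ]
scene [534 147   4  28  37] [535.2 161. ] [0.3686 0.6304 0.042 ]
scene [285 193  17   3  22] [293.7 194.2] [ 0.5213 -0.1558  0.042 ]
scene [208 259  13  25  66] [213.8 271.6] [ 0.8035 -0.3282  0.042 ]
```

View pics/c1.png

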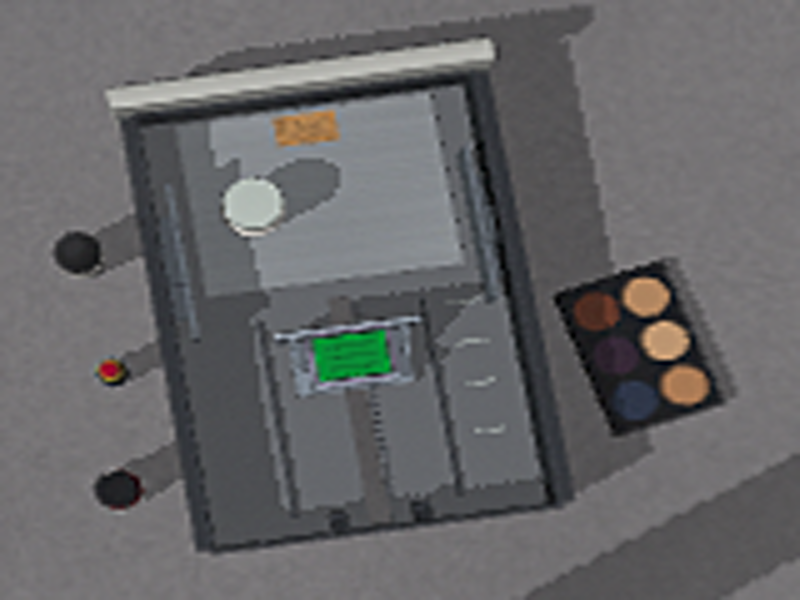

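The crop confirms the layout: plate, then button at about (352,355) in the crop, with the lip on the robot side. The tray's +x points toward the robot, turned about 8.5°. The button is at about (0.534, -0.152, 0.042). I'll shut the fingers and move above it.

Request:
play_rows(
  commands=[
    {"fingers": 1,"tx": 0,"ty": 0.4687,"tz": 0.644,"ax": 0.028,"ay": 0,"az": 0},
    {"fingers": 1,"tx": 0,"ty": 0.4687,"tz": 0.644,"ax": 0.028,"ay": 0,"az": 0},
    {"fingers": 1,"tx": 0,"ty": 0.4687,"tz": 0.644,"ax": 0.028,"ay": 0,"az": 0},
    {"fingers": 1,"tx": 0,"ty": 0.4687,"tz": 0.644,"ax": 0.028,"ay": 0,"az": 0},
    {"fingers": 1,"tx": 0,"ty": 0.4687,"tz": 0.644,"ax": 0.028,"ay": 0,"az": 0},
  ],
)

```text
time_s: 1.87
tcp_pos: [0.2824, -0.4474, 0.2417]
ee_rot: [[0.0, -0.148, 0.989], [-0.0, 0.989, 0.148], [-1.0, -0.0, 0.0]]
wrist_force: [1.5, -0.4, -0.1]
gripper_width: 0.709
```

```bash
cat >> h.py <<'E'
def togo(X,th):
    "row to bring TCP to X with tool y at th deg in the horizontal, pointing down"
    s=r.sense();R=np.array(s['ee_rot']);d=R.T@(np.array(X)-s['tcp_pos'])/.75
    a=np.radians(th);y=np.array([-np.sin(a),np.cos(a),0]);x=np.array([0,0,-1.]);T=np.c_[x,y,np.cross(x,y)]
    w=cv2.Rodrigues(R.T@T)[0][:,0]/np.pi
    print('t',d.round(4),'a',w.round(4),'at',np.round(s['tcp_pos'],4),'F',np.round(s['wrist_force'],2),'w',s['gripper_width'],s['time_s'])
E
python3 - <<'E'
from h import *
p=viewer.capture('top')
# tray directions from edges seen in the crop (crop px/5+280, /4.2857+120)
f=lambda x,y,z=.056: ray(p,(x/5+280-.4,y/4.2857+120-.4),z)[:2]
for a,b in [((125,120),(205,550)),((492,70),(572,500)),((205,552),(572,503)),((107,95),(492,45))]:
    v=f(*b)-f(*a);print(np.degrees(np.arctan2(v[1],v[0])))
togo([.534,-.152,.24],8.5)
E
```

```text
-171.69442180805635
-172.95964184480917
-82.11549770885976
-82.23974261983652
t [0.0038 0.3329 0.3861] a [ 0.0017  0.0008 -0.0002] at [ 0.2861 -0.4431  0.2419] F [ 0.37  3.19 -1.82] w 0.6588289572388855 1.9167
```

Request:
play_rows(
  commands=[
    {"fingers": 1,"tx": 0.0,"ty": 0.333,"tz": 0.386,"ax": 0.003,"ay": 0,"az": 0},
    {"fingers": 1,"tx": 0.0,"ty": 0.333,"tz": 0.386,"ax": 0.003,"ay": 0,"az": 0},
    {"fingers": 1,"tx": 0.0,"ty": 0.333,"tz": 0.386,"ax": 0.003,"ay": 0,"az": 0},
    {"fingers": 1,"tx": 0.0,"ty": 0.333,"tz": 0.386,"ax": 0.003,"ay": 0,"az": 0},
    {"fingers": 1,"tx": 0.0,"ty": 0.333,"tz": 0.386,"ax": 0.003,"ay": 0,"az": 0},
  ],
)

```text
time_s: 2.33
tcp_pos: [0.4184, -0.2892, 0.242]
ee_rot: [[0.001, -0.139, 0.99], [-0.0, 0.99, 0.139], [-1.0, -0.001, 0.001]]
wrist_force: [1.0, -0.9, -0.6]
gripper_width: 0.278
```

```bash
python3 -c "
from h import *
togo([.534,-.152,.14],8)"
```

```text
t [0.136  0.1599 0.1779] a [-0.0001  0.0003  0.0002] at [ 0.4184 -0.2892  0.242 ] F [ 1.01 -0.86 -0.63] w 0.27816566599342885 2.3333
```

Request:
play_rows(
  commands=[
    {"fingers": 1,"tx": 0.0,"ty": 0.16,"tz": 0.178,"ax": 0,"ay": 0,"az": 0},
    {"fingers": 1,"tx": 0.0,"ty": 0.16,"tz": 0.178,"ax": 0,"ay": 0,"az": 0},
    {"fingers": 1,"tx": 0.0,"ty": 0.16,"tz": 0.178,"ax": 0,"ay": 0,"az": 0},
    {"fingers": 1,"tx": 0.08,"ty": 0.16,"tz": 0.178,"ax": 0,"ay": 0,"az": 0},
    {"fingers": 1,"tx": 0.136,"ty": 0.16,"tz": 0.178,"ax": 0,"ay": 0,"az": 0},
  ],
)

```text
time_s: 2.75
tcp_pos: [0.5303, -0.1602, 0.1745]
ee_rot: [[0.011, -0.143, 0.99], [-0.001, 0.99, 0.143], [-1.0, -0.003, 0.011]]
wrist_force: [1.2, -0.2, -0.8]
gripper_width: 0.01
```

```bash
python3 -c "
from h import *
togo([.534,-.152,.10],8)"
```

```text
t [0.0993 0.0104 0.0054] a [0.0012 0.0034 0.0008] at [ 0.5303 -0.1602  0.1745] F [ 1.2  -0.22 -0.82] w 0.010021228689038077 2.75
```

Request:
play_rows(
  commands=[
    {"fingers": 1,"tx": 0.03,"ty": 0,"tz": 0,"ax": 0,"ay": 0,"az": 0},
    {"fingers": 1,"tx": 0.03,"ty": 0,"tz": 0,"ax": 0,"ay": 0,"az": 0},
    {"fingers": 1,"tx": 0.03,"ty": 0,"tz": 0,"ax": 0,"ay": 0,"az": 0},
  ],
)

```text
time_s: 3.0
tcp_pos: [0.525, -0.1627, 0.1486]
ee_rot: [[-0.003, -0.14, 0.99], [-0.001, 0.99, 0.14], [-1.0, -0.0, -0.003]]
wrist_force: [-0.0, -0.4, 0.3]
gripper_width: 0.006
```

Run:
```python
from h import *
T=[.534,-.152,.065]
togo(T,8)
p=viewer.capture('scene');s=r.sense()
R=np.array(s['ee_rot']);tip=np.array(s['tcp_pos'])+.019*R[:,0]
print(tip,proj(p,[tip,[.534,-.152,.042]]))
cv2.imwrite('pics/s2.png',cv2.resize(p['image'][130:280,220:380,::-1],None,fx=5,fy=4,interpolation=cv2.INTER_CUBIC))
p=viewer.capture('top')
cv2.imwrite('pics/t2.png',cv2.resize(p['image'][120:260,280:440,::-1],None,fx=5,fy=4.2857,interpolation=cv2.INTER_CUBIC))
```

```text
t [0.1115 0.0125 0.0142] a [ 0.0002 -0.0008  0.0001] at [ 0.525  -0.1627  0.1486] F [-0.01 -0.36  0.34] w 0.005832316273570499 3.0
[ 0.52606212 -0.1631496   0.13131252] [[288.73312508 170.30837678]
 [294.77650047 196.95323088]]
```

View pics/s2.png

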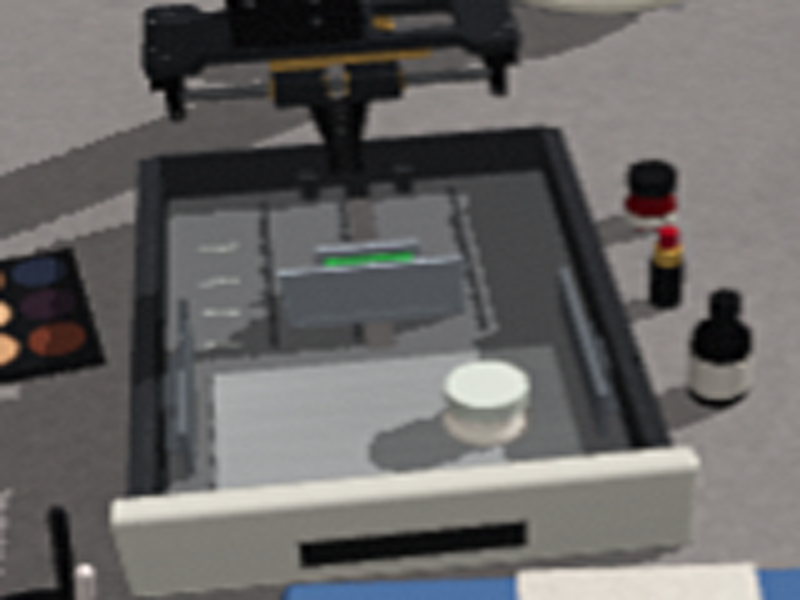

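The fingertips are seen at about (289,172) and the robot model projects them to (288.7,170.3), so the two agree. Next I'll centre over the pad, slightly toward the lip, and lower.

Request:
play_rows(
  commands=[
    {"fingers": 1,"tx": 0.02,"ty": 0.0124,"tz": 0.0098,"ax": 0,"ay": 0,"az": 0},
    {"fingers": 1,"tx": 0.05,"ty": 0.0124,"tz": 0.0098,"ax": 0,"ay": 0,"az": 0},
    {"fingers": 1,"tx": 0.075,"ty": 0.0124,"tz": 0.0098,"ax": 0,"ay": 0,"az": 0},
    {"fingers": 1,"tx": 0.075,"ty": 0.0124,"tz": 0.0098,"ax": 0,"ay": 0,"az": 0},
    {"fingers": 1,"tx": 0.075,"ty": 0.0124,"tz": 0.0098,"ax": 0,"ay": 0,"az": 0},
  ],
)

```text
time_s: 3.52
tcp_pos: [0.5319, -0.1531, 0.0943]
ee_rot: [[0.002, -0.139, 0.99], [-0.001, 0.99, 0.139], [-1.0, -0.001, 0.002]]
wrist_force: [0.1, -0.0, 1.3]
gripper_width: 0.004
```

Run:
```python
from h import *
togo([.531,-.1525,.062],8)
p=viewer.capture('scene')
a=cv2.resize(p['image'][150:230,250:340,::-1],None,fx=6,fy=6,interpolation=cv2.INTER_CUBIC)
cv2.imwrite('pics/s3.png',a)
```

```text
t [ 0.0431  0.001  -0.0011] a [-0.0002  0.0005  0.0002] at [ 0.5319 -0.1531  0.0943] F [ 0.15 -0.    1.28] w 0.0036721116914330437 3.5167
```

View pics/s3.png

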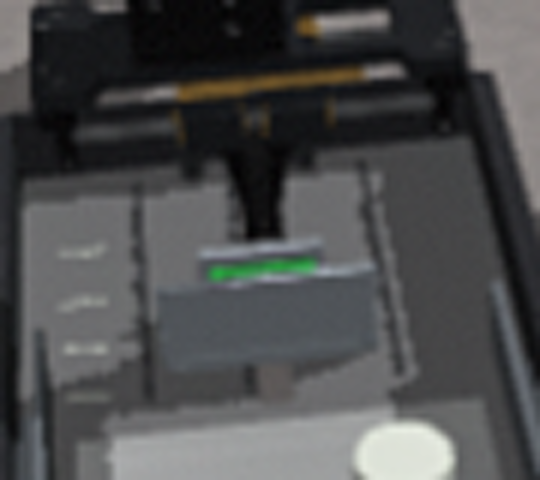

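The tip is centred sideways over the green pad (both at about crop column 265). I'll lower it to just above the pad, slowly.

Request:
play_rows(
  commands=[
    {"fingers": 1,"tx": 0.015,"ty": 0,"tz": 0,"ax": 0,"ay": 0,"az": 0},
    {"fingers": 1,"tx": 0.03,"ty": 0,"tz": 0,"ax": 0,"ay": 0,"az": 0},
    {"fingers": 1,"tx": 0.04,"ty": 0,"tz": 0,"ax": 0,"ay": 0,"az": 0},
    {"fingers": 1,"tx": 0.04,"ty": 0,"tz": 0,"ax": 0,"ay": 0,"az": 0},
    {"fingers": 1,"tx": 0.04,"ty": 0,"tz": 0,"ax": 0,"ay": 0,"az": 0},
  ],
)

```text
time_s: 3.98
tcp_pos: [0.5319, -0.1526, 0.0639]
ee_rot: [[0.002, -0.139, 0.99], [-0.0, 0.99, 0.139], [-1.0, -0.001, 0.001]]
wrist_force: [0.7, 0.4, 0.3]
gripper_width: 0.0
```

Request:
play_rows(
  commands=[
    {"fingers": 1,"tx": 0.0015,"ty": 0,"tz": 0,"ax": 0,"ay": 0,"az": 0},
    {"fingers": 1,"tx": 0.0025,"ty": 0,"tz": 0,"ax": 0,"ay": 0,"az": 0},
    {"fingers": 1,"tx": 0.0025,"ty": 0,"tz": 0,"ax": 0,"ay": 0,"az": 0},
  ],
)

```text
time_s: 4.23
tcp_pos: [0.5316, -0.1524, 0.0615]
ee_rot: [[0.001, -0.139, 0.99], [-0.0, 0.99, 0.139], [-1.0, -0.0, 0.001]]
wrist_force: [0.2, -0.6, 0.9]
gripper_width: 0.005
```

Request:
play_rows(
  commands=[
    {"fingers": 1,"tx": 0.0013,"ty": 0,"tz": 0,"ax": 0,"ay": 0,"az": 0},
    {"fingers": 1,"tx": 0.0027,"ty": 0,"tz": 0,"ax": 0,"ay": 0,"az": 0},
    {"fingers": 1,"tx": 0.0027,"ty": 0,"tz": 0,"ax": 0,"ay": 0,"az": 0},
  ],
)

```text
time_s: 4.48
tcp_pos: [0.5316, -0.1524, 0.0594]
ee_rot: [[0.001, -0.139, 0.99], [-0.0, 0.99, 0.139], [-1.0, -0.0, 0.001]]
wrist_force: [-0.4, 0.7, 3.1]
gripper_width: 0.003
```

Request:
play_rows(
  commands=[
    {"fingers": 1,"tx": 0.0013,"ty": 0,"tz": 0,"ax": 0,"ay": 0,"az": 0},
    {"fingers": 1,"tx": 0.002,"ty": 0,"tz": 0,"ax": 0,"ay": 0,"az": 0},
    {"fingers": 1,"tx": 0.002,"ty": 0,"tz": 0,"ax": 0,"ay": 0,"az": 0},
  ],
)

```text
time_s: 4.73
tcp_pos: [0.5316, -0.1524, 0.0577]
ee_rot: [[0.001, -0.139, 0.99], [-0.0, 0.99, 0.139], [-1.0, -0.0, 0.001]]
wrist_force: [-0.7, 0.1, 4.3]
gripper_width: 0.003
```

Request:
play_rows(
  commands=[
    {"fingers": 1,"tx": 0.001,"ty": 0,"tz": 0,"ax": 0,"ay": 0,"az": 0},
    {"fingers": 1,"tx": 0.002,"ty": 0,"tz": 0,"ax": 0,"ay": 0,"az": 0},
    {"fingers": 1,"tx": 0.002,"ty": 0,"tz": 0,"ax": 0,"ay": 0,"az": 0},
  ],
)

```text
time_s: 4.98
tcp_pos: [0.5316, -0.1524, 0.0564]
ee_rot: [[0.001, -0.139, 0.99], [-0.0, 0.99, 0.139], [-1.0, -0.0, 0.001]]
wrist_force: [-1.1, 0.6, 5.5]
gripper_width: 0.004
```

Request:
play_rows(
  commands=[
    {"fingers": 1,"tx": 0.0007,"ty": 0,"tz": 0,"ax": 0,"ay": 0,"az": 0},
    {"fingers": 1,"tx": 0.0013,"ty": 0,"tz": 0,"ax": 0,"ay": 0,"az": 0},
    {"fingers": 1,"tx": 0.0013,"ty": 0,"tz": 0,"ax": 0,"ay": 0,"az": 0},
  ],
)

```text
time_s: 5.23
tcp_pos: [0.5323, -0.1523, 0.0563]
ee_rot: [[0.002, -0.14, 0.99], [-0.0, 0.99, 0.14], [-1.0, -0.001, 0.002]]
wrist_force: [-2.3, 1.5, 9.9]
gripper_width: 0.004
```

The button is bottomed out, with about 10 N vertical force. Now I'll slide toward the rear, along tool -z.

Request:
play_rows(
  commands=[
    {"fingers": 1,"tx": 0,"ty": 0,"tz": -0.004,"ax": 0,"ay": 0,"az": 0},
    {"fingers": 1,"tx": 0,"ty": 0,"tz": -0.01,"ax": 0,"ay": 0,"az": 0},
    {"fingers": 1,"tx": 0,"ty": 0,"tz": -0.016,"ax": 0,"ay": 0,"az": 0},
    {"fingers": 1,"tx": 0,"ty": 0,"tz": -0.022,"ax": 0,"ay": 0,"az": 0},
    {"fingers": 1,"tx": 0,"ty": 0,"tz": -0.028,"ax": 0,"ay": 0,"az": 0},
  ],
)

```text
time_s: 5.65
tcp_pos: [0.513, -0.1551, 0.0564]
ee_rot: [[0.006, -0.14, 0.99], [-0.0, 0.99, 0.14], [-1.0, -0.001, 0.006]]
wrist_force: [1.0, 2.1, 7.8]
gripper_width: 0.008
```

```bash
cat > g.py <<'E'
from h import *
togo([.415,-.169,.0563],8)
p=viewer.capture('scene');im=p['image'].astype(int)
g=(im[...,1]>im[...,0]*1.6+15)&(im[...,1]>im[...,2]*1.5+15)
n,l,st,ce=cv2.connectedComponentsWithStats(g.astype(np.uint8))
print([(st[i].tolist(),ce[i].round(1)) for i in range(1,n) if 250<ce[i][0]<340])
cv2.imwrite('pics/last.png',cv2.resize(p['image'][130:230,240:350,::-1],None,fx=6,fy=6,interpolation=cv2.INTER_CUBIC))
E
python3 g.py
```

```text
t [-7.000e-04 -1.000e-04 -1.319e-01] a [0.0003 0.0019 0.0003] at [ 0.513  -0.1551  0.0564] F [1.01 2.11 7.83] w 0.008237154192849596 5.65
[]
```

View pics/last.png

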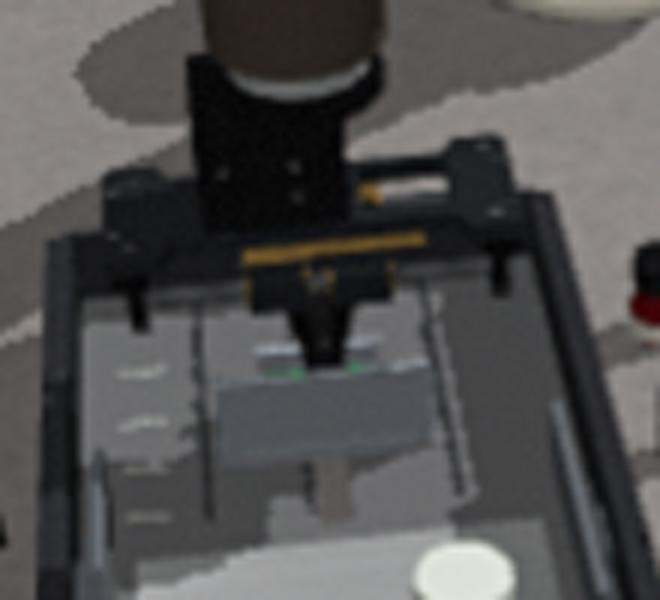

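The plate has moved rearward (its top edge went from row ~197 to ~193) and the button is visibly down. I'll continue.

Request:
play_rows(
  commands=[
    {"fingers": 1,"tx": 0,"ty": 0,"tz": -0.007,"ax": 0,"ay": 0,"az": 0},
    {"fingers": 1,"tx": 0,"ty": 0,"tz": -0.014,"ax": 0,"ay": 0,"az": 0},
    {"fingers": 1,"tx": 0,"ty": 0,"tz": -0.021,"ax": 0,"ay": 0,"az": 0},
    {"fingers": 1,"tx": 0,"ty": 0,"tz": -0.028,"ax": 0,"ay": 0,"az": 0},
    {"fingers": 1,"tx": 0,"ty": 0,"tz": -0.035,"ax": 0,"ay": 0,"az": 0},
  ],
)

```text
time_s: 6.12
tcp_pos: [0.487, -0.1587, 0.0564]
ee_rot: [[0.006, -0.14, 0.99], [-0.0, 0.99, 0.14], [-1.0, -0.001, 0.006]]
wrist_force: [1.2, 2.8, 7.1]
gripper_width: 0.004
```

Request:
play_rows(
  commands=[
    {"fingers": 1,"tx": 0,"ty": 0,"tz": -0.007,"ax": 0,"ay": 0,"az": 0},
    {"fingers": 1,"tx": 0,"ty": 0,"tz": -0.014,"ax": 0,"ay": 0,"az": 0},
    {"fingers": 1,"tx": 0,"ty": 0,"tz": -0.021,"ax": 0,"ay": 0,"az": 0},
    {"fingers": 1,"tx": 0,"ty": 0,"tz": -0.028,"ax": 0,"ay": 0,"az": 0},
    {"fingers": 1,"tx": 0,"ty": 0,"tz": -0.035,"ax": 0,"ay": 0,"az": 0},
  ],
)

```text
time_s: 6.53
tcp_pos: [0.461, -0.1623, 0.0563]
ee_rot: [[0.006, -0.14, 0.99], [-0.0, 0.99, 0.14], [-1.0, -0.001, 0.006]]
wrist_force: [1.9, 3.2, 9.4]
gripper_width: 0.007
```

```bash
python3 g.py
```

```text
t [-0.0004 -0.0002 -0.062 ] a [0.0003 0.0019 0.0003] at [ 0.461  -0.1623  0.0563] F [1.94 3.17 9.41] w 0.007158867309279617 6.5333
[]
```

Request:
play_rows(
  commands=[
    {"fingers": 1,"tx": 0,"ty": 0,"tz": -0.007,"ax": 0,"ay": 0,"az": 0},
    {"fingers": 1,"tx": 0,"ty": 0,"tz": -0.014,"ax": 0,"ay": 0,"az": 0},
    {"fingers": 1,"tx": 0,"ty": 0,"tz": -0.021,"ax": 0,"ay": 0,"az": 0},
    {"fingers": 1,"tx": 0,"ty": 0,"tz": -0.028,"ax": 0,"ay": 0,"az": 0},
    {"fingers": 1,"tx": 0,"ty": 0,"tz": -0.035,"ax": 0,"ay": 0,"az": 0},
  ],
)

```text
time_s: 7.0
tcp_pos: [0.4351, -0.1661, 0.0563]
ee_rot: [[0.006, -0.14, 0.99], [-0.0, 0.99, 0.14], [-1.0, -0.001, 0.006]]
wrist_force: [1.3, 3.7, 10.1]
gripper_width: 0.004
```

Request:
play_rows(
  commands=[
    {"fingers": 1,"tx": 0,"ty": 0,"tz": -0.004,"ax": 0,"ay": 0,"az": 0},
    {"fingers": 1,"tx": 0,"ty": 0,"tz": -0.008,"ax": 0,"ay": 0,"az": 0},
    {"fingers": 1,"tx": 0,"ty": 0,"tz": -0.012,"ax": 0,"ay": 0,"az": 0},
    {"fingers": 1,"tx": 0,"ty": 0,"tz": -0.016,"ax": 0,"ay": 0,"az": 0},
    {"fingers": 1,"tx": 0,"ty": 0,"tz": -0.016,"ax": 0,"ay": 0,"az": 0},
  ],
)

```text
time_s: 7.42
tcp_pos: [0.4276, -0.1677, 0.0567]
ee_rot: [[0.016, -0.141, 0.99], [-0.001, 0.99, 0.141], [-1.0, -0.003, 0.016]]
wrist_force: [8.4, 3.3, 0.4]
gripper_width: 0.008
```

Stalled after about 105 mm with an 8 N push. I'll look before going on.

```bash
cat >> g.py <<'E'
p=viewer.capture('top')
cv2.imwrite('pics/lastt.png',cv2.resize(p['image'][180:260,300:410,::-1],None,fx=6,fy=6,interpolation=cv2.INTER_CUBIC))
E
python3 g.py
```

```text
t [ 0.0003  0.0006 -0.0169] a [0.0005 0.0051 0.0009] at [ 0.4276 -0.1677  0.0567] F [8.37 3.29 0.43] w 0.008043964855871706 7.4167
[]
```

View pics/last.png

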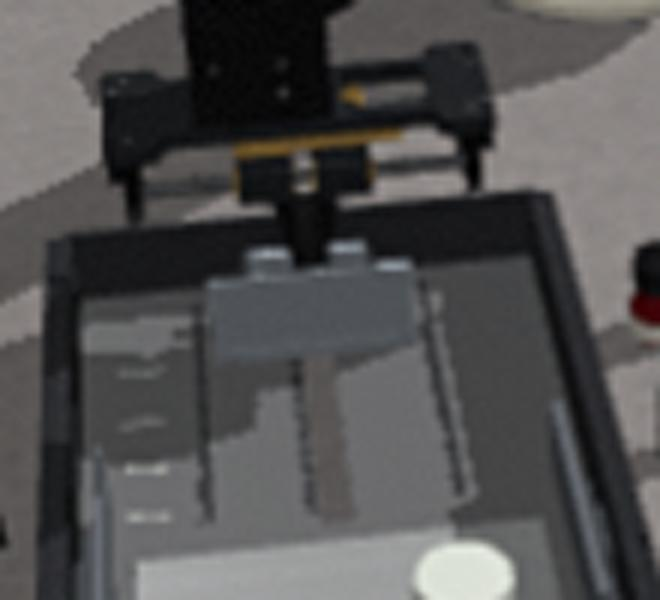

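The guide is close to the two end-stop blocks, seen at about crop (268,262) and (350,255). I'll measure the guide's travel from the plate's top edge.

Run:
```python
from h import *
p=viewer.capture('scene')
o=np.array
a=[ray(p,(250+x/6-.4,150+y/6-.4),.065)[:2] for x,y in [(158,289),(375,265)]]
b=[ray(p,(240+x/6-.4,130+y/6-.4),.065)[:2] for x,y in [(207,282),(414,265)]]
print(a,b,[np.linalg.norm(j-i) for i,j in zip(a,b)],np.linalg.norm(a[1]-a[0]),np.linalg.norm(b[1]-b[0]))
u=o([np.cos(np.radians(8)),np.sin(np.radians(8))])
print((a[0]+a[1])/2-u*.022, (b[0]+b[1])/2-u*.022)
```

```text
[array([ 0.56381123, -0.2014921 ]), array([ 0.5487453 , -0.10073589])] [array([ 0.46477021, -0.21645354]), array([ 0.45336149, -0.1132073 ])] [np.float64(0.10016470518630466), np.float64(0.0961956702840358)] 0.10187637206824093 0.1038746544804598
[ 0.53449237 -0.1541758 ] [ 0.43727995 -0.16789223]
```

View pics/lastt.png

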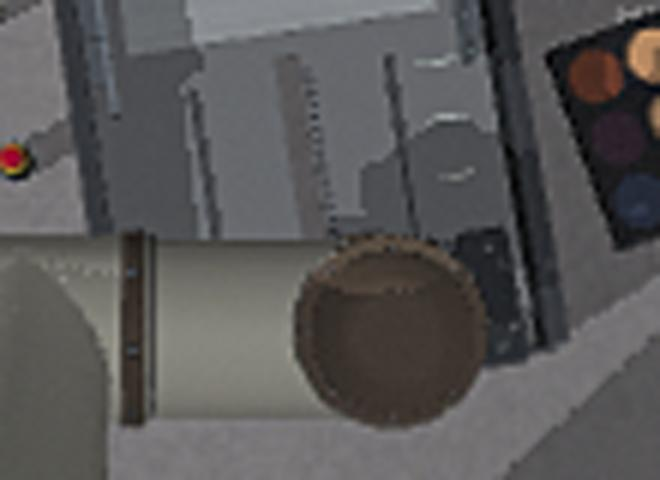

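Plate travel is about 98 mm, plus ~7 mm of gap taken up before the push. So the guide probably didn't start at 0. I'll press slightly harder, down and rearward, to confirm it's a hard stop.

Request:
play_rows(
  commands=[
    {"fingers": 1,"tx": 0.001,"ty": 0,"tz": -0.002,"ax": 0,"ay": 0,"az": 0},
    {"fingers": 1,"tx": 0.002,"ty": 0,"tz": -0.004,"ax": 0,"ay": 0,"az": 0},
    {"fingers": 1,"tx": 0.002,"ty": 0,"tz": -0.004,"ax": 0,"ay": 0,"az": 0},
    {"fingers": 1,"tx": 0.002,"ty": 0,"tz": -0.004,"ax": 0,"ay": 0,"az": 0},
  ],
)

```text
time_s: 7.9
tcp_pos: [0.4275, -0.1678, 0.0566]
ee_rot: [[0.021, -0.142, 0.99], [-0.001, 0.99, 0.142], [-1.0, -0.004, 0.021]]
wrist_force: [9.2, 6.2, 8.5]
gripper_width: 0.006
```

Request:
play_rows(
  commands=[
    {"fingers": 1,"tx": 0,"ty": 0.001,"tz": -0.003,"ax": 0,"ay": 0,"az": 0},
    {"fingers": 1,"tx": 0,"ty": 0.002,"tz": -0.006,"ax": 0,"ay": 0,"az": 0},
    {"fingers": 1,"tx": 0,"ty": 0.002,"tz": -0.008,"ax": 0,"ay": 0,"az": 0},
    {"fingers": 1,"tx": 0,"ty": 0.002,"tz": -0.008,"ax": 0,"ay": 0,"az": 0},
  ],
)

```text
time_s: 8.23
tcp_pos: [0.4271, -0.1676, 0.057]
ee_rot: [[0.034, -0.143, 0.989], [-0.002, 0.99, 0.144], [-0.999, -0.007, 0.033]]
wrist_force: [19.6, 1.6, -5.8]
gripper_width: 0.008
```

A 20 N push gives no motion, so it is a hard stop. I'll relax most of the rearward push, keeping some preload against the stop, then lift straight up.

Request:
play_rows(
  commands=[
    {"fingers": 1,"tx": 0,"ty": 0,"tz": 0.004,"ax": 0,"ay": 0,"az": 0},
    {"fingers": 1,"tx": 0,"ty": 0,"tz": 0.008,"ax": 0,"ay": 0,"az": 0},
    {"fingers": 1,"tx": 0,"ty": 0,"tz": 0.01,"ax": 0,"ay": 0,"az": 0},
    {"fingers": 1,"tx": 0,"ty": 0,"tz": 0.01,"ax": 0,"ay": 0,"az": 0},
  ],
)

```text
time_s: 8.57
tcp_pos: [0.4276, -0.1674, 0.0564]
ee_rot: [[0.018, -0.143, 0.99], [-0.003, 0.99, 0.143], [-1.0, -0.005, 0.017]]
wrist_force: [7.5, -2.7, 8.5]
gripper_width: 0.008
```

Request:
play_rows(
  commands=[
    {"fingers": 1,"tx": -0.004,"ty": 0,"tz": 0.002,"ax": 0,"ay": 0,"az": 0},
    {"fingers": 1,"tx": -0.01,"ty": 0,"tz": 0.002,"ax": 0,"ay": 0,"az": 0},
    {"fingers": 1,"tx": -0.018,"ty": 0,"tz": 0.002,"ax": 0,"ay": 0,"az": 0},
    {"fingers": 1,"tx": -0.03,"ty": 0,"tz": 0.002,"ax": 0,"ay": 0,"az": 0},
    {"fingers": 1,"tx": -0.06,"ty": 0,"tz": 0.002,"ax": 0,"ay": 0,"az": 0},
  ],
)

```text
time_s: 8.98
tcp_pos: [0.4183, -0.1661, 0.0963]
ee_rot: [[-0.007, -0.138, 0.99], [0.001, 0.99, 0.138], [-1.0, 0.002, -0.006]]
wrist_force: [0.2, -0.1, -0.6]
gripper_width: 0.008
```

Request:
play_rows(
  commands=[
    {"fingers": 1,"tx": -0.05,"ty": 0,"tz": 0,"ax": 0,"ay": 0,"az": 0},
    {"fingers": 1,"tx": -0.1,"ty": 0,"tz": 0,"ax": 0,"ay": 0,"az": 0},
    {"fingers": 1,"tx": -0.15,"ty": 0,"tz": 0,"ax": 0,"ay": 0,"az": 0},
    {"fingers": 1,"tx": -0.2,"ty": 0,"tz": 0,"ax": 0,"ay": 0,"az": 0},
    {"fingers": 1,"tx": -0.2,"ty": 0,"tz": 0,"ax": 0,"ay": 0,"az": 0},
  ],
)

```text
time_s: 9.4
tcp_pos: [0.4242, -0.1673, 0.2557]
ee_rot: [[0.015, -0.14, 0.99], [-0.003, 0.99, 0.14], [-1.0, -0.005, 0.014]]
wrist_force: [0.5, 0.0, 0.6]
gripper_width: 0.005
```

Request:
play_rows(
  commands=[
    {"fingers": 1,"tx": 0,"ty": -0.25,"tz": 0,"ax": 0,"ay": 0,"az": 0},
    {"fingers": 1,"tx": 0,"ty": -0.25,"tz": 0,"ax": 0,"ay": 0,"az": 0},
    {"fingers": 1,"tx": 0,"ty": -0.25,"tz": 0,"ax": 0,"ay": 0,"az": 0},
    {"fingers": 1,"tx": 0,"ty": -0.25,"tz": 0,"ax": 0,"ay": 0,"az": 0},
    {"fingers": 1,"tx": 0,"ty": -0.25,"tz": 0,"ax": 0,"ay": 0,"az": 0},
  ],
)

```text
time_s: 9.82
tcp_pos: [0.4465, -0.3556, 0.2467]
ee_rot: [[-0.001, -0.137, 0.991], [0.0, 0.991, 0.137], [-1.0, 0.0, -0.001]]
wrist_force: [0.5, 0.6, 1.5]
gripper_width: 0.003
```

```bash
sed -i 's/\[180:260,300:410/[140:260,270:400/;s/fx=6,fy=6,interpolation=cv2.INTER_CUBIC))$/fx=5,fy=5,interpolation=cv2.INTER_CUBIC))/' g.py; sed -i '/^p=viewer.capture(.top.)/a im=p["image"].astype(int);g=(im[...,1]>im[...,0]*1.6+15)\&(im[...,1]>im[...,2]*1.5+15);n,l,st,ce=cv2.connectedComponentsWithStats(g.astype(np.uint8));print([(st[i].tolist(),ray(p,ce[i],.042).round(4)) for i in range(1,n) if 300<ce[i][0]<380])' g.py; python3 g.py
python3 - <<'E'
import cv2,numpy as np
a=cv2.imread('pics/last.png');b=cv2.imread('pics/lastt.png');print(a.shape,b.shape)
h=480;cv2.imwrite('pics/end.png',cv2.resize(np.hstack([cv2.resize(x,(int(x.shape[1]*h/x.shape[0]),h)) for x in (a,b)]),(800,370)))
E
```

```text
t [ 0.254   0.2521 -0.0074] a [-0.0009 -0.0004 -0.0001] at [ 0.4465 -0.3556  0.2467] F [0.55 0.56 1.47] w 0.002576322310816802 9.8167
[]
[([347, 225, 14, 11, 112], array([ 0.4367, -0.1611,  0.042 ]))]
(500, 550, 3) (600, 650, 3)
```

View pics/end.png

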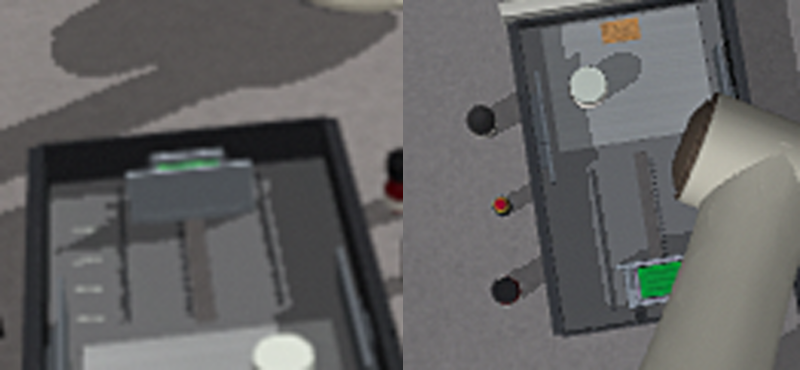

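The green pad is visible and the guide has moved about 99 mm, but the arm hides part of the end stop. I'll move clear and check whether the guide really touches it.

Request:
play_rows(
  commands=[
    {"fingers": 1,"tx": 0,"ty": -0.3,"tz": -0.2,"ax": 0,"ay": 0,"az": 0},
    {"fingers": 1,"tx": 0,"ty": -0.3,"tz": -0.2,"ax": 0,"ay": 0,"az": 0},
    {"fingers": 1,"tx": 0,"ty": -0.3,"tz": -0.2,"ax": 0,"ay": 0,"az": 0},
    {"fingers": 1,"tx": 0,"ty": -0.3,"tz": -0.2,"ax": 0,"ay": 0,"az": 0},
    {"fingers": 1,"tx": 0,"ty": -0.3,"tz": -0.2,"ax": 0,"ay": 0,"az": 0},
  ],
)

```text
time_s: 10.33
tcp_pos: [0.3554, -0.5402, 0.2476]
ee_rot: [[-0.0, -0.14, 0.99], [0.001, 0.99, 0.14], [-1.0, 0.001, -0.0]]
wrist_force: [0.4, 0.0, -0.2]
gripper_width: 0.004
```

```bash
python3 g.py
python3 - <<'E'
from h import *
p=viewer.capture('top');a=cv2.resize(p['image'][195:255,315:400,::-1],None,fx=8,fy=8,interpolation=cv2.INTER_CUBIC)
b=cv2.imread('pics/top0.png')[195:255,315:400]; b=cv2.resize(b,None,fx=8,fy=8,interpolation=cv2.INTER_CUBIC)
cv2.imwrite('pics/cmp.png',cv2.resize(np.hstack([b[:, :],a]),None,fx=.58,fy=.58*1))
q=viewer.capture('scene');cv2.imwrite('pics/sc.png',cv2.resize(q['image'][155:215,240:345,::-1],None,fx=7,fy=7,interpolation=cv2.INTER_CUBIC))
E
```

```text
t [0.2557 0.4786 0.148 ] a [ 0.0003 -0.0001 -0.0004] at [ 0.3554 -0.5402  0.2476] F [ 0.37  0.01 -0.16] w 0.0035397422254827577 10.3333
[]
[([347, 225, 16, 11, 138], array([ 0.4361, -0.1653,  0.042 ]))]
```

View pics/cmp.png

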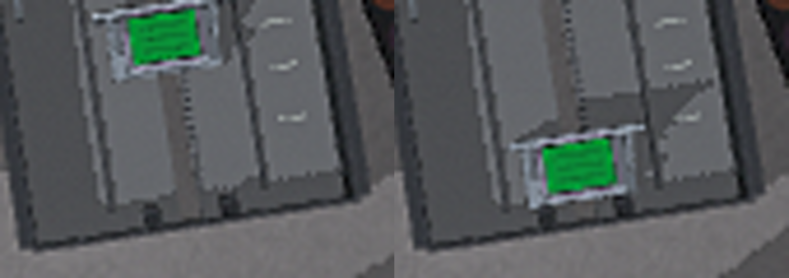

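The lip's rear edge now rests on the two dark end-stop blocks (about 547,212 and 622,205). The pad moved 99 mm. Last, I'll check the button height in the scene view.

View pics/sc.png

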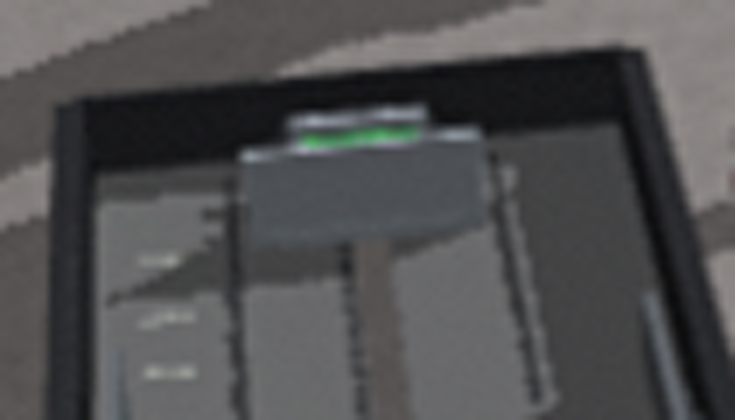

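The green strip (about 360,133) sits just below the lip with nearly the same visible height as at the start, so the button is up. Handing in.

```bash
python3 -c "
from h import *
print(job.finish_job())"
```

```text
the job is handed in; nothing more can be done
None
```

I slid the length guide to the rear end stop with the green button held down, then let the button up and took the hand away. I handed the job in at about 10.5 s. The hand-in gives no verdict.

- **Pressing and sliding:** With the fingers shut, I pressed the button to the bottom (about 10 N) and pushed the guide rearward by its lip. The fingertip height stayed within about 1 mm of fully down the whole way.
- **End stop:** The guide stopped dead and did not move under a 20 N push. The overhead picture shows the lip against both stop blocks.
- **Button and hand:** The button looks up again in the final scene picture, judged by eye. The wrist force was about zero with the arm clear.
- **Make-up things:** The ones I could see in the pictures (cream pot, dropper, lipstick, red jar) looked undisturbed. I did not measure any of them again, nor look again at the cup, tape, brush or palette.

Two readings did not match what I expected:
- **Travel:** The guide moved about 99 mm, not the full 120 mm. It probably started near 20 mm rather than 0, but I could not check that directly.
- **Vertical force:** It fell to 0.4 N and then briefly to -5.8 N during the pushes against the stop, although the fingertip height showed the button still down. I took this to be friction on the lip, and it read 8.5 N again once I eased the push.

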